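Set the spoon's hold-down to a running clearance

TASK

The mending board has two hold-downs, one over a spoon and one over a fork. Screw the knurled cap of the hold-down that carries the spoon clockwise until it bottoms out, then back it off a quarter turn so the spoon can slide under the bar, and finish still gripping that cap between the fingers so that it cannot creep. Leave the fork's cap as it is, and do not disturb the spoon, the fork or the things standing around.

Things in the scene. Friction and masses are not known exactly. Their poses are not given: they have to be found in the camera images.
- rig: fixed grey laminate mending board 200 x 300 x 16 mm (x, y, z), origin under its centre. Carries two hold-downs side by side along its y axis, screws 150 mm apart at rig x = -20 mm, y = +55 mm (cap_a) and y = -95 mm (cap_b); from each screw a flat steel bar 75 mm long reaches towards the rig's +y across a cork cradle
- cap_a (a joint): turn of the knurled brass cap on the rig's +y half, rad: 0 = screwed home (bottomed out on a hard stop), growing as it is unscrewed, counter-clockwise seen from above (right-hand thread: clockwise tightens). Starts 2.0 to 4.0 rad from home. It rises 4 mm per turn, needs about 0.06 N m to turn and stays where it is left
- cap_a_top (a point): centre of the top face of that cap, on its vertical axis, 78 mm above the table when home. The cap is an upright knurled cylinder 40 mm in diameter and 36 mm tall, to be gripped across its diameter in any direction; its lower edge sits on the flat steel clamp bar, which rises and falls with it and does not turn. Nothing within 80 mm of the axis is higher than the cap's lower edge
- cap_a_mark (a point): outer end, 18 mm from the axis, of the dark rib on top of that cap, which turns with the cap
- cradle_a (a point): centre, on the resting surface 24 mm above the table, of the cork cradle that this same cap's clamp bar reaches over; it lies 45 mm from the cap's axis along the rig's +y
- cap_b (a joint): turn of the knurled brass cap on the rig's -y half, rad: 0 = screwed home (bottomed out on a hard stop), growing as it is unscrewed, counter-clockwise seen from above (right-hand thread: clockwise tightens). Starts 2.0 to 4.0 rad from home. It rises 4 mm per turn, needs about 0.06 N m to turn and stays where it is left
- cap_b_top (a point): centre of the top face of that cap, on its vertical axis, 78 mm above the table when home. The cap is an upright knurled cylinder 40 mm in diameter and 36 mm tall, to be gripped across its diameter in any direction; its lower edge sits on the flat steel clamp bar, which rises and falls with it and does not turn. Nothing within 80 mm of the axis is higher than the cap's lower edge
- cap_b_mark (a point): outer end, 18 mm from the axis, of the dark rib on top of that cap, which turns with the cap
- cradle_b (a point): centre, on the resting surface 24 mm above the table, of the cork cradle that this same cap's clamp bar reaches over; it lies 45 mm from the cap's axis along the rig's +y
- spoon: loose spoon 190 mm long: dark wooden handle 12 mm wide and 8 mm thick, round hollow brass bowl 44 mm across at its +x end. Origin under the handle's middle, x along the handle towards the bowl. It lies in one of the two cradles, within 10 mm of the cradle's point
- fork: loose fork 190 mm long: same handle, flat brass head 30 mm wide with three straight tines pointing on at its +x end. Origin under the handle's middle, x towards the tines. It lies in the other cradle
- bottle: bystander: small amber bottle with black cap, 48 mm in diameter, 100 mm tall, origin under its centre
- dish: bystander: white ceramic dish 84 mm in diameter, 30 mm tall, origin under its centre
- switchbox: bystander: small grey switch box 75 x 55 x 30 mm, origin under its centre
Mind the look-alikes: they are no part of the job. What is shaped like the spoon but blue or white is not meant.

How it is judged:
By the outcome, as a careful person would: the job done as asked, in the order asked, and still so for the second after the job is handed in, while the arm keeps its last pose, push and grip.
It also fails if it takes over 58 s, if anything falls off the work surface, if the arm or the gripper's body presses on something with over 40 N, if the wrist force passes 120 N, or if a joint passes its speed limit or range.

ROBOT

A 6-joint arm with a two-finger parallel gripper is mounted at the origin on the work surface. World frame = base frame: x ahead of the robot, y to its left, z up, the work surface at z = 0. Lengths are in m, angles in rad, forces in N, time in s.
With the tool pointing down it reaches from about 0.35 to 0.775 m from the base axis. Payload 5.5 kg.
Tool frame: the origin (TCP) lies between the finger pads, 19 mm behind the fingertips; this is the grasp point; z points along the fingers, y is the line along which they close (so a half turn about z gives the same grasp; the last joint's range is limited). The gripper opens to 85 mm and grips with 20 to 120 N. Pads are 22 mm wide; open, the fingers measure 114 mm over their backs; the gripper's body (76 mm by 85 mm) begins 54 mm behind the grasp point. The pads swing forward as they close: fully open they stand 13 mm farther back than shut.
Start: joints at [1.054, 0.313, 0.046, 1.304, 0, 1.431], TCP at [0.212, 0.535, 0.25] pointing down, gripper open.
Joint ranges: [-2.76, 2.76], [-0.86, 1.69], [-1.03, 1.26], [-2.2, 2.34], [-1.47, 1.5], [-3.14, 3.14]. Speed limits (rad/s): [2.57, 2.57, 3.14, 3.14, 3.14, 3.14].

INTERFACE

Orientations are given as a unit quaternion [w, x, y, z].
In Python, from workcell import env, viewer, nets gives the robot as it stands. The module is installed in compiled form; this text tells all that it offers.
- The arm moves only by the shell command python3 -m creep 'ROWS' [OPENING] [FORCE]. ROWS is a JSON list of rows, 1 to 8 of them, each an object with the fields sx, sy, sz (the shift in a scale on which 1.0 is 0.6 m), wx, wy, wz (a rotation vector in fractions of the full range, 1 being 360 degrees); a field left out counts as zero; each row is the pose to reach, as a shift and turn from the pose commanded when the command began, along the tool's axes at that moment; what a row does not reach only later rows make up. A row lasts 1/8 s, in which the tool goes at most 0.0625 m and 0.188 rad, less where a joint would pass 70% of its speed; a pose out of reach is approached as far as the arm can. OPENING is the finger opening in m, set as the command begins (- or left out keeps the last). The fingers move at their own pace and stop on an object; FORCE is the grip in N (left out, the last holds). Time passes only in rows, so rows that do not move let the fingers close. It prints the time, the measured TCP pose, the force, the opening and the grip force at its end. Input that does not fit is refused with a message, and nothing moves.
- env.get_state(): the state, without advancing time (a new reading comes with each control period).
- viewer.read_camera(name): name is "scene" or "side" or "wrist"; returns a dict with "image" (480x640x3 uint8, red, green, blue), "K" (3x3 intrinsics, pixels), "R" (3x3) and "t" (3): a world point X has camera coordinates R X + t. Camera axes: x right, y down, z forward; pixel columns grow to the right and rows downward; lengths in m; the calibration is good to about 2 mm. A picture is of the moment at which its call begins. There is no depth.
- env.hand_in(): hands the job in; it is judged then, once.
Trained networks look in a picture, given as the dict that the camera call returned (one of the last four; its "shot" number tells which), for a name from the list of things; names that differ only in an ending like _2 or _b are one class to them, and where a whole thing is asked for, a point or a joint stands for the part that bears it (a point fixed in the world has none). Each returns a list of dicts, best first, with "confidence" (0 to 1); they miss things now and then, are a little off and sometimes report something else, mostly with a low value. They report only what shows in the picture. A call takes as long as a camera call. They do not tell look-alikes from the thing itself.
- nets.outline_of(label, picture): "region" (480x640 bool, what is visible of it) and "box" ([left, top, right, bottom] in pixels, round what is visible of it).
The state is a dict: "clock": time; "joint_pos": joint angles; "qvel": joint speeds; "tau": joint torques, N m; "tcp_pos": TCP position; "orientation": TCP orientation; "wrist_force": force on the tool from outside, world axes, zero at the start; "ft_torque": the same for the moment, N m; "finger_gap": finger opening in m; "grip_force": force on a finger pad.
Only numpy, scipy, OpenCV 4.12 (cv2) and the standard library are available. Lean on these libraries where they do the work, as an engineer would, in place of code of your own. Each camera call takes 0.05 s, during which the arm holds its last target. There are 200 camera calls.

## Working session

There is one attempt and no reset: what is moved stays moved. The work goes in short steps, Python scripts to look and compute and a shell command to move; the robot and the scene stay as the last step left them, time stands still between calls to the robot, and variables do not carry over. Pictures are saved under pics/ and viewed, at most 10 in all, crops included, and the job is handed in when it is done.

```bash
mkdir -p pics
cat > h.py <<'E'
import numpy as np, cv2
from workcell import env, viewer, nets
def save(p,n,crop=None,s=1):
    im=p["image"][:,:,::-1]
    if crop: l,t,r,b=crop; im=im[t:b,l:r]
    cv2.imwrite("pics/"+n,cv2.resize(im,None,fx=s,fy=s,interpolation=cv2.INTER_CUBIC))
def ray(p,uv):
    d=p["R"].T@np.linalg.solve(p["K"],[uv[0],uv[1],1.]); return -p["R"].T@p["t"],d/np.linalg.norm(d)
def onz(p,uv,z):
    o,d=ray(p,uv); return o+d*(z-o[2])/d[2]
def tri(*prs):
    A=np.zeros((3,3));b=np.zeros(3)
    for p,uv in prs:
        o,d=ray(p,uv);M=np.eye(3)-np.outer(d,d);A+=M;b+=M@o
    return np.linalg.solve(A,b)
def proj(p,X):
    c=p["K"]@(p["R"]@np.asarray(X)+p["t"]); return c[:2]/c[2]
E
python3 - <<'E'
from h import *
s=env.get_state();print(s["clock"],s["tcp_pos"],s["orientation"])
for n in("scene","side"):
    p=viewer.read_camera(n);save(p,n+"0.png")
    print(n,(-p["R"].T@p["t"]).round(3))
    for l in("rig","cap_a","spoon","fork","bottle","dish","switchbox"):
        for d in nets.outline_of(l,p):
            ys,xs=np.nonzero(d["region"]);print(l,round(d["confidence"],2),[int(v) for v in d["box"]],xs.mean().round(1),ys.mean().round(1),len(xs))
E
```

```text
0.0 [0.21134091 0.53425387 0.24912284] [-2.95756388e-04  1.87315645e-01  9.82299372e-01 -8.39361434e-04]
scene [1.494 0.335 0.847]
rig 0.72 [286, 235, 304, 255] 295.9 244.2 323
rig 0.56 [255, 236, 401, 314] 331.0 275.7 6667
cap_a 0.81 [350, 247, 365, 266] 355.2 256.6 324
cap_a 0.71 [289, 231, 305, 252] 295.8 244.2 302
spoon 0.84 [123, 209, 193, 219] 152.3 212.1 304
spoon 0.82 [287, 242, 322, 291] 304.8 272.4 429
spoon 0.68 [414, 309, 496, 330] 446.5 319.4 565
fork 0.67 [354, 251, 383, 305] 368.7 282.0 293
dish 0.64 [221, 219, 249, 245] 235.2 228.1 514
switchbox 0.79 [171, 246, 208, 274] 189.6 261.5 680
side [ 0.476 -0.933  0.804]
rig 0.77 [268, 226, 368, 311] 314.9 270.8 5767
cap_a 0.68 [303, 265, 322, 287] 314.5 274.9 323
cap_a 0.66 [290, 226, 310, 245] 302.4 235.3 289
cap_a 0.44 [269, 220, 371, 315] 315.0 270.3 5949
spoon 0.91 [279, 258, 360, 280] 330.4 268.7 336
spoon 0.74 [285, 185, 335, 208] 317.6 201.0 200
spoon 0.53 [287, 449, 314, 478] 300.4 464.1 283
fork 0.79 [272, 225, 340, 243] 307.3 234.0 208
bottle 0.56 [296, 224, 308, 249] 302.4 235.5 279
dish 0.79 [285, 341, 330, 375] 306.6 358.6 1077
switchbox 0.92 [366, 351, 409, 389] 386.1 367.6 1069
switchbox 0.71 [305, 262, 326, 284] 314.9 275.4 325
switchbox 0.67 [269, 222, 370, 316] 314.7 270.3 5838
```

Run:
```python
import cv2,numpy as np
a=cv2.imread("pics/scene0.png")[200:345,235:415];b=cv2.imread("pics/side0.png")[195:340,240:400]
f=lambda i:cv2.resize(i,(400,int(400*i.shape[0]/i.shape[1])),interpolation=cv2.INTER_CUBIC)
A,B=f(a),f(b);h=max(len(A),len(B))
A=np.pad(A,((0,h-len(A)),(0,0),(0,0)));B=np.pad(B,((0,h-len(B)),(0,0),(0,0)))
cv2.imwrite("pics/crop1.png",np.hstack([A,B]))
```

```text
(no output)
```

View pics/scene0.png

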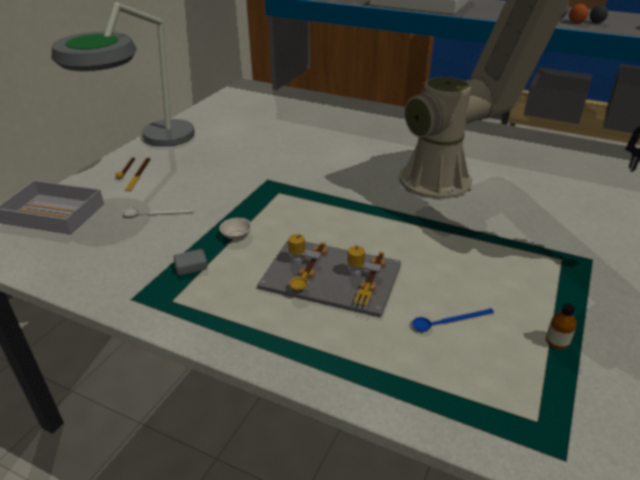

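View pics/crop1.png

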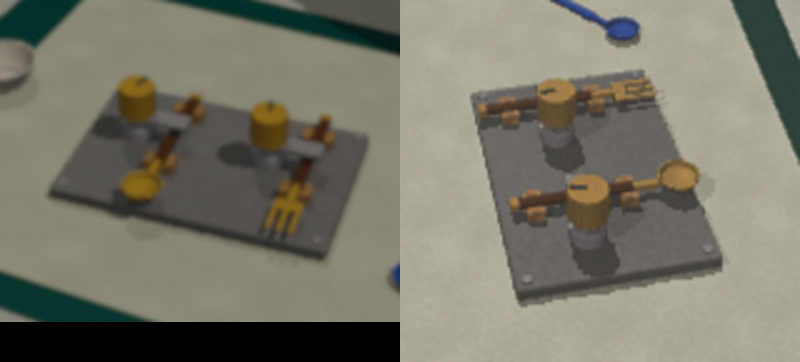

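Spoon-shaped things in the scene view: white (152,212), blue (446,319) and brass bowl with a dark wooden handle (305,272). Only the last one fits, and the crop shows it lying in the cradle under the bar of the left cap. That cap is at scene (296,244), side (314,275). The fork lies under the right cap at (356,257). The bars point right in the scene view, which should be rig +y, so the spoon's cap should be cap_b.

Run:
```python
from h import *
from scipy.spatial.transform import Rotation as Ro
P=viewer.read_camera("scene");Q=viewer.read_camera("side")
a=tri((P,(296.5,243.5)),(Q,(314.5,275)));b=tri((P,(356,256.5)),(Q,(302.4,235.3)));print("spoon cap mid",a.round(4),"fork cap mid",b.round(4))
s=env.get_state();q=s["orientation"];R=Ro.from_quat([q[1],q[2],q[3],q[0]])
print(R.as_matrix().round(3))
print("shift tool",(R.inv().apply(np.array([a[0],a[1],.25])-s["tcp_pos"])).round(4))
w=viewer.read_camera("wrist");c=-w["R"].T@w["t"];print("cam in tool",R.inv().apply(c-s["tcp_pos"]).round(3),"axis",R.inv().apply(w["R"][2]).round(3),w["K"][0,0])
print(s["joint_pos"])
```

```text
spoon cap mid [ 0.5562 -0.1882  0.0628] fork cap mid [ 0.5406 -0.038   0.0622]
[[-0.93   0.368  0.   ]
 [ 0.368  0.93   0.   ]
 [ 0.     0.    -1.   ]]
shift tool [-0.5864 -0.5453 -0.    ]
cam in tool [ 0.072  0.001 -0.123] axis [-0.277  0.     0.961] 428.507667088074
[1.05438022e+00 3.13186761e-01 4.60705376e-02 1.30364166e+00
 1.70621134e-05 1.43122336e+00]
```

The rows are not in the units I measure in: shifts go in shares of 0.6 m and turns go in shares of 360 degrees. I convert before sending: -0.586 m / 0.6 = -0.9767, -0.545 m / 0.6 = -0.9083, -1.4 rad / 6.2832 = -0.2228.

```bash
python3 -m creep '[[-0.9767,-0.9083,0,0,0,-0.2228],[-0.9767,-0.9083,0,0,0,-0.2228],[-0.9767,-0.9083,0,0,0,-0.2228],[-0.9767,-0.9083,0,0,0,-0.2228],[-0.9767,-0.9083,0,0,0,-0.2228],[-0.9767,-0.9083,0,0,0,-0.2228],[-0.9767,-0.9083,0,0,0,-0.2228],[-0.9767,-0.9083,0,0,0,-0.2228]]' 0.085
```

```text
refused: ROWS must be a list of objects with named fields. Nothing was moved.
```

Refused on format, not on reach. It needs a list of objects with named fields.

```bash
python3 -m creep '[{"sx":-0.9767,"sy":-0.9083,"wz":-0.2228},{"sx":-0.9767,"sy":-0.9083,"wz":-0.2228},{"sx":-0.9767,"sy":-0.9083,"wz":-0.2228},{"sx":-0.9767,"sy":-0.9083,"wz":-0.2228},{"sx":-0.9767,"sy":-0.9083,"wz":-0.2228},{"sx":-0.9767,"sy":-0.9083,"wz":-0.2228},{"sx":-0.9767,"sy":-0.9083,"wz":-0.2228},{"sx":-0.9767,"sy":-0.9083,"wz":-0.2228}]' 0.085
python3 - <<'E'
from h import *
from scipy.spatial.transform import Rotation as Ro
s=env.get_state();q=s["orientation"];R=Ro.from_quat([q[1],q[2],q[3],q[0]])
print(s["clock"],s["tcp_pos"],s["joint_pos"].round(3) if hasattr(s["joint_pos"],"round") else s["joint_pos"])
print(R.as_matrix().round(3));print((R.inv().apply(np.array([.556,-.188,.2])-s["tcp_pos"])).round(4))
E
```

```text
clock: 1.95
tcp_pos: [0.4019, 0.1424, 0.2505]
orientation: [0.001, -0.448, 0.894, -0.0]
wrist_force: [0.3, -0.4, 0.1]
finger_gap: 0.0846
grip_force: 0.0
1.95 [0.40190644 0.14241446 0.25054978] [ 0.152  0.024 -0.303  1.242  0.    -0.777]
[[-0.599 -0.801  0.001]
 [-0.801  0.599  0.   ]
 [-0.001 -0.001 -1.   ]]
[ 0.1724 -0.3213  0.0506]
```

To row units: -0.26 m / 0.6 = -0.4333, 0.17 m / 0.6 = 0.2833, -0.09 rad / 6.2832 = -0.0143.

```bash
python3 -m creep '[{"sx":0.0833,"sy":-0.1,"wz":-0.0143},{"sx":0.2833,"sy":-0.4333,"wz":-0.0143},{"sx":0.2833,"sy":-0.4333,"wz":-0.0143},{"sx":0.2833,"sy":-0.4333,"wz":-0.0143},{"sx":0.2833,"sy":-0.4333,"wz":-0.0143},{"sx":0.2833,"sy":-0.4333,"wz":-0.0143},{"sx":0.2833,"sy":-0.4333,"wz":-0.0143}]'
python3 - <<'E'
from h import *
p=viewer.read_camera("wrist");save(p,"w1.png");np.save("w1.npy",p,allow_pickle=True)
for l in("cap_b","spoon","fork"):
    for d in nets.outline_of(l,p):
        ys,xs=np.nonzero(d["region"]);print(l,round(d["confidence"],2),[int(v) for v in d["box"]],xs.mean().round(1),ys.mean().round(1),len(xs))
print("proj",proj(p,[.556,-.188,.08]))
E
python3 -m creep '[{"sy":-0.1,"sz":0.0333},{"sy":-0.1,"sz":0.0333},{"sy":-0.1,"sz":0.0333}]'
python3 - <<'E'
from h import *
p=viewer.read_camera("wrist");save(p,"w2.png");np.save("w2.npy",p,allow_pickle=True)
for l in("cap_b","spoon","fork"):
    for d in nets.outline_of(l,p):
        ys,xs=np.nonzero(d["region"]);print(l,round(d["confidence"],2),[int(v) for v in d["box"]],xs.mean().round(1),ys.mean().round(1),len(xs))
print("proj",proj(p,[.556,-.188,.08]),env.get_state()["tcp_pos"])
cv2.imwrite("pics/w12.png",np.hstack([cv2.resize(cv2.imread(f"pics/w{i}.png"),(400,300)) for i in(1,2)]))
E
```

```text
clock: 2.82
tcp_pos: [0.5057, -0.1484, 0.2499]
orientation: [-0.0, -0.485, 0.875, 0.001]
wrist_force: [-0.2, -0.1, 0.9]
finger_gap: 0.0851
grip_force: 0.0
cap_b 0.56 [197, 173, 264, 233] 230.2 203.6 3083
cap_b 0.32 [329, 312, 382, 380] 354.6 346.0 2779
spoon 0.69 [158, 178, 345, 330] 245.4 259.2 3002
fork 0.66 [276, 302, 453, 438] 358.9 375.1 2623
proj [226.99792634 207.61817547]
clock: 3.4
tcp_pos: [0.5567, -0.1791, 0.2299]
orientation: [-0.0, -0.486, 0.874, 0.001]
wrist_force: [0.0, -0.0, -0.3]
finger_gap: 0.0852
grip_force: 0.0
cap_b 0.93 [279, 175, 343, 242] 311.4 208.8 3303
cap_b 0.76 [402, 325, 457, 391] 429.1 358.3 2662
spoon 0.94 [224, 184, 426, 345] 302.8 277.2 4416
fork 0.78 [338, 315, 537, 437] 414.4 394.8 1893
proj [311.83379083 212.73345859] [ 0.55678524 -0.17954568  0.23170262]
```

View pics/w12.png

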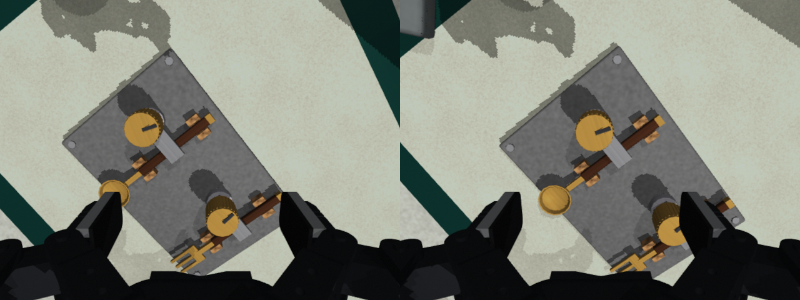

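```bash
cat > top.py <<'E'
from h import *
def topfit(p,guess,draw=None):
    u,v=proj(p,guess).astype(int);r=50;im=p["image"][v-r:v+r,u-r:u+r].astype(int)
    lum=im[...,0];yel=(im[...,0]-im[...,2]>60)
    t=np.percentile(lum[yel],75)*.88
    m=((lum>t)&yel).astype(np.uint8);m=cv2.morphologyEx(m,cv2.MORPH_CLOSE,np.ones((5,5),np.uint8));m=cv2.morphologyEx(m,cv2.MORPH_OPEN,np.ones((5,5),np.uint8))
    cs,_=cv2.findContours(m,cv2.RETR_EXTERNAL,cv2.CHAIN_APPROX_NONE);c=min(cs,key=lambda c:np.linalg.norm(c.mean((0,1))-r) if len(c)>40 else 999)
    e=cv2.fitEllipse(cv2.convexHull(c))
    if draw:
        o=cv2.resize(p["image"][v-r:v+r,u-r:u+r,::-1],None,fx=4,fy=4,interpolation=cv2.INTER_CUBIC)
        cv2.ellipse(o,((e[0][0]*4+2,e[0][1]*4+2),(e[1][0]*4,e[1][1]*4),e[2]),(0,0,255),1);cv2.imwrite(draw,o)
    return np.array(e[0])+[u-r,v-r],e[1]
E
python3 - <<'E'
from top import *
from scipy.spatial.transform import Rotation as Ro
ps=[np.load(f"w{i}.npy",allow_pickle=True).item() for i in(1,2)]
fs=[topfit(p,[.556,-.188,.08],f"pics/t{i}.png") for i,p in enumerate(ps)]
for p,f in zip(ps,fs):print(f,onz(p,f[0],.08).round(4))
X=tri(*[(p,f[0]) for p,f in zip(ps,fs)]);print("top",X.round(4))
cv2.imwrite("pics/t.png",np.hstack([cv2.resize(cv2.imread(f"pics/t{i}.png"),(400,400)) for i in (0,1)]))
s=env.get_state();q=s["orientation"];R=Ro.from_quat([q[1],q[2],q[3],q[0]])
print("shift",R.inv().apply(np.array([X[0],X[1],.068])-s["tcp_pos"]).round(4),"q6",s["joint_pos"][5])
E
```

```text
(array([226.17287827, 207.44277191]), (52.62851333618164, 56.03815841674805)) [ 0.5564 -0.1884  0.08  ]
(array([310.74073792, 212.63154602]), (57.404972076416016, 58.917320251464844)) [ 0.5566 -0.1884  0.08  ]
top [ 0.5566 -0.1883  0.0793]
shift [ 0.0076 -0.0042  0.1637] q6 -1.4633513245846963
```

View pics/t.png

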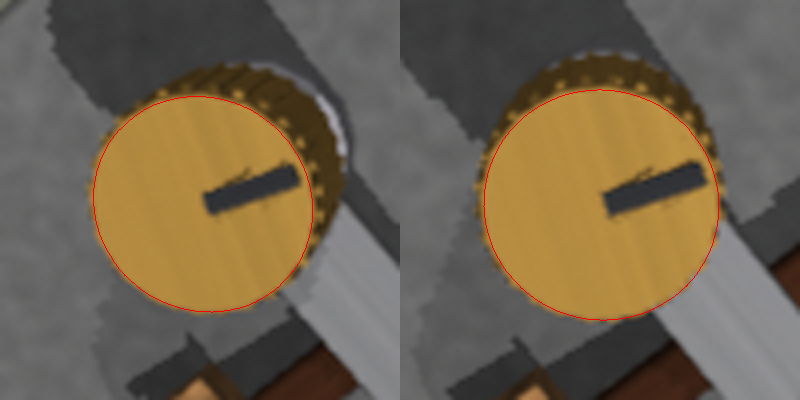

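The crop confirms the spoon's cap: top centre at (0.5566, -0.1884, 0.0795), with its bar over the spoon's dark handle. Descending to grip it.

To row units: 0.163 m / 0.6 = 0.2717, 0.14 m / 0.6 = 0.2333.

```bash
python3 -m creep '[{"sx":0.0125,"sy":-0.0067,"sz":0.05},{"sx":0.0125,"sy":-0.0067,"sz":0.15},{"sx":0.0125,"sy":-0.0067,"sz":0.2333},{"sx":0.0125,"sy":-0.0067,"sz":0.2717},{"sx":0.0125,"sy":-0.0067,"sz":0.2717},{"sx":0.0125,"sy":-0.0067,"sz":0.2717}]' 0.085
python3 - <<'E'
from h import *
s=env.get_state();print(s["tcp_pos"],s["wrist_force"],s["ft_torque"],s["joint_pos"][5])
E
```

```text
clock: 4.35
tcp_pos: [0.5575, -0.189, 0.0692]
orientation: [0.001, -0.485, 0.874, -0.001]
wrist_force: [-0.1, 0.3, 0.6]
finger_gap: 0.0851
grip_force: 0.0
[ 0.55746966 -0.18903528  0.06915958] [-0.07610362  0.30334089  0.58992878] [-0.00406155  0.01411002 -0.0048098 ] -1.4768988775929976
```

To row units: 0.003 m / 0.6 = 0.005, 0.001 m / 0.6 = 0.0017.

```bash
python3 -m creep '[{"sy":0.0017,"sz":0.005},{"sy":0.0017,"sz":0.005}]'; python3 -m creep '[{},{},{},{},{},{},{},{}]' 0.03 50
python3 - <<'E'
from h import *
s=env.get_state();print(s["tcp_pos"],s["wrist_force"],s["ft_torque"],s["joint_pos"][5])
E
```

```text
clock: 4.6
tcp_pos: [0.5561, -0.1884, 0.0652]
orientation: [0.001, -0.485, 0.874, -0.001]
wrist_force: [0.5, -0.2, -0.6]
finger_gap: 0.0851
grip_force: 0.0
clock: 5.6
tcp_pos: [0.558, -0.1895, 0.0654]
orientation: [0.001, -0.485, 0.874, -0.002]
wrist_force: [4.7, -3.7, 2.3]
finger_gap: 0.0388
grip_force: 50.8
[ 0.5579535  -0.18953289  0.06535452] [ 4.69614352 -3.67860116  2.33730924] [-0.50534204 -0.81077342 -0.04987648] -1.4767613238612067
```

To row units: -0.002 m / 0.6 = -0.0033, 0.0008 m / 0.6 = 0.0013, 1.2 rad / 6.2832 = 0.191.

```bash
python3 -m creep '[{"sy":-0.0033,"sz":0.0002,"wz":0.0239},{"sy":-0.0033,"sz":0.0003,"wz":0.0509},{"sy":-0.0033,"sz":0.0005,"wz":0.0796},{"sy":-0.0033,"sz":0.0007,"wz":0.1066},{"sy":-0.0033,"sz":0.001,"wz":0.1353},{"sy":-0.0033,"sz":0.0012,"wz":0.1639},{"sy":-0.0033,"sz":0.0013,"wz":0.191},{"sy":-0.0033,"sz":0.0013,"wz":0.191}]'
python3 - <<'E'
from h import *
s=env.get_state();print(s["tcp_pos"],s["wrist_force"],s["ft_torque"],s["joint_pos"][5])
E
```

```text
clock: 6.6
tcp_pos: [0.558, -0.1893, 0.0645]
orientation: [0.001, 0.094, 0.996, -0.0]
wrist_force: [0.3, 0.6, 7.6]
finger_gap: 0.0391
grip_force: 51.3
[ 0.55795756 -0.18925444  0.06451496] [0.30805946 0.64956682 7.61544748] [ 0.14756691  0.04302289 -0.05275029] -0.2756416552308742
```

Run:
```python
from h import *
p=viewer.read_camera("wrist");save(p,"w3.png");np.save("w3.npy",p,allow_pickle=True)
q=viewer.read_camera("side");save(q,"s3.png",(285,245,345,305),5)
cv2.imwrite("pics/w3s.png",np.hstack([cv2.resize(cv2.imread("pics/w3.png"),(400,300)),cv2.imread("pics/s3.png")]))
print(proj(p,[.5566,-.1884,.079]))
```

```text
[319.63339511 367.32467061]
```

View pics/w3s.png

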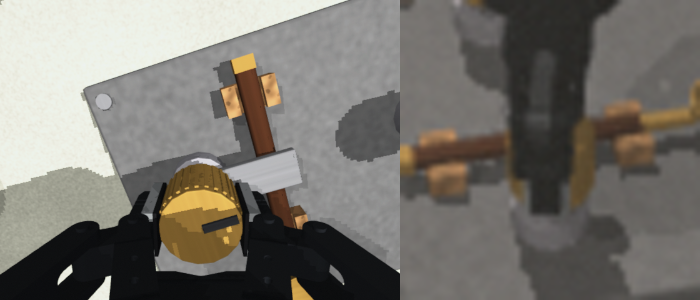

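The wrist view shows the mark at about (440,355) full-res, at the same image angle as before the turn, so the cap turned with the fingers. Continuing.

```bash
cat > st.py <<'E'
from h import *
s=env.get_state();print("z",s["tcp_pos"][2].round(5),"F",np.round(s["wrist_force"],2),"T",np.round(s["ft_torque"],3),"q6",round(s["joint_pos"][5],4),"tau6",round(s["tau"][5],3))
E
python3 -m creep '[{"wz":0.0271},{"sz":0.0002,"wz":0.0557},{"sz":0.0003,"wz":0.0828},{"sz":0.0005,"wz":0.1114}]' >/dev/null; python3 st.py
python3 -m creep '[{"sz":0.0002,"wz":0.0159},{"sz":0.0002,"wz":0.0318}]' >/dev/null; python3 st.py
python3 -m creep '[{"sz":0.0002,"wz":0.0159},{"sz":0.0002,"wz":0.0318}]'>/dev/null; python3 st.py
```

```text
z 0.06406 F [1.35 0.48 5.59] T [ 0.172 -0.152 -0.002] q6 0.4286 tau6 -1.46
z 0.06395 F [0.65 0.53 4.87] T [ 0.165 -0.19   0.039] q6 0.6261 tau6 -0.769
z 0.06384 F [0.98 0.8  4.19] T [ 0.255 -0.228  0.065] q6 0.8261 tau6 -0.772
```

To row units: 0.0001 m / 0.6 = 0.0002, 0.2 rad / 6.2832 = 0.0318.

```bash
python3 -m creep '[{"wz":0.0159},{"sz":0.0002,"wz":0.0318}]' >/dev/null; python3 st.py
python3 -m creep '[{"sz":0.0002,"wz":0.0159},{"sz":0.0002,"wz":0.0318}]' >/dev/null; python3 st.py
python3 -m creep '[{"sz":0.0002,"wz":0.0159},{"sz":0.0002,"wz":0.0318}]'>/dev/null; python3 st.py
```

```text
z 0.06372 F [1.66 1.46 4.23] T [ 0.281 -0.221  0.097] q6 1.0261 tau6 -0.772
z 0.06359 F [0.68 1.31 3.68] T [ 0.238 -0.315  0.101] q6 1.2261 tau6 -0.772
z 0.0635 F [4.38 7.68 5.  ] T [ 1.653 -0.795  1.465] q6 1.4236 tau6 0.786
```

Hard stop reached: the torque jumped from 0.10 to 1.47 N m. Next I look for finger slip using the mark angle relative to the tool.

```bash
cat > mk.py <<'E'
from h import *
def mark(p,zt):
    c=np.array([.5566,-.1884,zt]);u,v=proj(p,c).astype(int)
    # rectify top face to metric tool-free view
    g=(np.mgrid[-20:20:160j,-20:20:160j]/1000);pts=np.stack([c[0]+g[1],c[1]+g[0],np.full_like(g[0],zt)],-1).reshape(-1,3)
    uv=((p["R"]@pts.T).T+p["t"])@p["K"].T;uv=(uv[:,:2]/uv[:,2:]).astype(np.float32).reshape(160,160,2)
    im=cv2.remap(p["image"],uv[...,0],uv[...,1],cv2.INTER_LINEAR).astype(int)
    m=((im[...,0]-im[...,2]<25)&(im[...,0]<90)&(np.hypot(*g)<.0185)).astype(np.uint8)
    n,l,st,ce=cv2.connectedComponentsWithStats(m);k=1+np.argmax(st[1:,4])
    ys,xs=np.nonzero(l==k);P=np.c_[xs,ys].astype(np.float32)
    vx=cv2.fitLine(P,cv2.DIST_L2,0,.01,.01).ravel();d=vx[:2]*np.sign(vx[:2]@(ce[k]-79.5))
    return np.arctan2(d[1],d[0]),st[k,4],(ce[k]/4-20).round(1)
def yaw(p): # camera yaw
    x=p["R"][0];return np.arctan2(x[1],x[0])
E
python3 - <<'E'
from mk import *
for n,z in(("w1",.0795),("w2",.0795),("w3",.0787)):
    p=np.load(n+".npy",allow_pickle=True).item();m=mark(p,z);print(n,m,"rel",np.unwrap([0,m[0]-yaw(p)])[1])
p=viewer.read_camera("wrist");np.save("w4.npy",p,allow_pickle=True);m=mark(p,.078);print("w4",m,"rel",np.unwrap([0,m[0]-yaw(p)])[1])
E
python3 -m creep '[{"wz":-0.008}]'>/dev/null; python3 st.py
```

```text
w1 (np.float64(2.908706490203495), np.int32(903), array([-8.7,  2.3])) rel 0.32514284125346826
w2 (np.float64(2.909533755649493), np.int32(925), array([-8.9,  2.3])) rel 0.3239488682447864
w3 (np.float64(1.7072222485298738), np.int32(1231), array([-1. ,  9.5])) rel 0.32413617372098025
w4 (np.float64(0.09816527668967434), np.int32(1138), array([9.7, 1.4])) rel 0.41382680839747915
z 0.0635 F [1.95 4.09 6.39] T [ 0.592 -0.423 -0.047] q6 1.3704 tau6 0.423
```

Home is at mark angle 0.098 rad, after 2.81 rad of turn and 0.09 rad of finger slip on the stop. The back-off target is a mark angle of 1.669 rad.

To row units: -0.0009 m / 0.6 = -0.0015, -0.0008 m / 0.6 = -0.0013, -1.38 rad / 6.2832 = -0.2196.

```bash
python3 -m creep '[{"sz":-0.0002,"wz":-0.0271},{"sz":-0.0003,"wz":-0.0541},{"sz":-0.0005,"wz":-0.0812},{"sz":-0.0007,"wz":-0.1082},{"sz":-0.0008,"wz":-0.1353},{"sz":-0.001,"wz":-0.1623},{"sz":-0.0013,"wz":-0.191},{"sz":-0.0015,"wz":-0.2196}]'>/dev/null
python3 -m creep '[{"sz":-0.0002,"wz":-0.0207},{"sz":-0.0002,"wz":-0.0207}]'>/dev/null; python3 st.py
python3 - <<'E'
from mk import *
p=viewer.read_camera("wrist");np.save("w5.npy",p,allow_pickle=True);save(p,"w5.png")
for z in(.078,.079,.080):
    m=mark(p,z);print("w5",m,"rel",np.unwrap([0,m[0]-yaw(p)])[1])
p=np.load("w4.npy",allow_pickle=True).item();print([mark(p,z)[0] for z in(.077,.078,.079)])
E
```

```text
z 0.06444 F [-0.81  0.85  6.31] T [0.26  0.095 0.026] q6 -0.1392 tau6 -0.268
w5 (np.float64(1.639869484328607), np.int32(1255), array([-0. ,  9.5])) rel 0.39320260218854686
w5 (np.float64(1.6409609644084875), np.int32(1225), array([-0.6,  9.6])) rel 0.3942940822684273
w5 (np.float64(1.6413785499001134), np.int32(1214), array([-1.3,  9.7])) rel 0.3947116677600533
[np.float64(0.09476412710320062), np.float64(0.09816527668967434), np.float64(0.0998363764001703)]
```

View pics/w5.png

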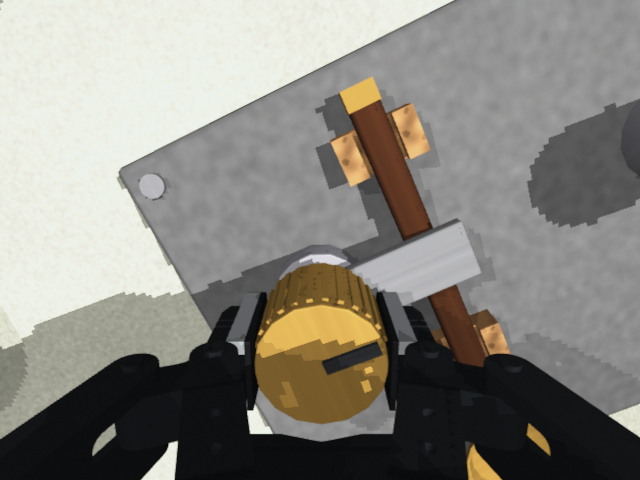

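The view shows the cap gripped between the pads, with its mark at about (353,357) and the spoon lying undisturbed under the bar. The mark reads 1.542 rad of back-off, so 0.03 rad remains.

To row units: -0.0001 m / 0.6 = -0.0002, -0.03 rad / 6.2832 = -0.0048.

```bash
python3 -m creep '[{"sz":-0.0002,"wz":-0.0048},{"sz":-0.0002,"wz":-0.0048},{"sz":-0.0002,"wz":-0.0048}]' - 50; python3 st.py
python3 - <<'E'
from mk import *
p=viewer.read_camera("wrist");m=mark(p,.079);print(m,"backoff",m[0]-.098)
E
```

```text
clock: 10.3
tcp_pos: [0.5575, -0.1891, 0.0644]
orientation: [0.0, 0.147, 0.989, 0.0]
wrist_force: [-0.5, 1.4, 5.3]
finger_gap: 0.0388
grip_force: 51.4
z 0.06444 F [-0.49  1.41  5.29] T [0.347 0.017 0.089] q6 -0.1682 tau6 0.055
(np.float64(1.672452483517863), np.int32(1226), array([-0.9,  9.6])) backoff 1.5744524835178628
```

Backed off 1.574 rad, which is a quarter turn, and the grip holds at 51 N. Handing in.

```bash
python3 -c "
from workcell import env
print(env.hand_in())"
```

```text
the job is handed in; nothing more can be done
None
```

I screwed the spoon's cap (cap_b) clockwise to its hard stop, backed it off about 1.57 rad (a quarter turn), and handed the job in at about 10 s on the robot's clock, still gripping the cap at about 51 N; the fork's cap and everything else were left alone.

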